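# Eye-drop bottle into its compartment of the dispensing turntable

### The arm

A 6-joint arm with a two-finger parallel gripper is mounted at the origin on the work surface. World frame = base frame: x ahead of the robot, y to its left, z up, the work surface at z = 0. Lengths are in m, angles in rad, forces in N, time in s.
With the tool pointing down it reaches from about 0.35 to 0.95 m from the base axis. Payload 17.4 kg.
Tool frame: the origin (TCP) lies midway between the tips of the shut fingers; the grasp point (between the pads) lies 19 mm behind it; z points along the fingers, y is the line along which they close (so a half turn about z gives the same grasp; the last joint's range is limited). The gripper opens to 93 mm and grips with 3 to 60 N. Pads are 15 mm wide; open, the fingers measure 128 mm over their backs; the gripper's body (75 mm by 188 mm) begins 65 mm behind the grasp point.
Start: joints at [1.301, 0.116, 1.442, -0, 1.584, -0.038], TCP at [0.155, 0.657, 0.219] pointing down, gripper open.
Joint ranges: [-2.83, 2.83], [-0.83, 2.19], [0.07, 2.5], [-1.14, 4.28], [0.01, 3], [-2.97, 2.97]. Speed limits (rad/s): [1.89, 1.89, 2.22, 3.14, 3.14, 3.14].

### API

Orientations are given as a 3x3 rotation matrix whose columns are the frame's x, y, z axes.
In Python, from cell import arm gives the robot as it stands.
- The arm moves only by the tool servo_tool, never from a script. Its argument "moves" is a list of rows, each a list of 5 numbers: the shift along the tool's x, y, z in cm, then the turn about the tool's z in degrees, then the finger opening in cm, from 0 to 9.3. In form: [[tx, ty, tz, roll, hand], ...]. A call has exactly 5 rows; each row shifts and turns the commanded pose from where the row before left it, along the tool's axes as they then stand; what a row does not reach is not made up. A row lasts 1/8 s, in which the tool goes at most 62.5 mm and 10.7 degrees, less where a joint would pass 70% of its speed; a pose out of reach is approached as far as the arm can. A call with a gripper value outside its range is refused whole. The fingers move at their own pace and stop on an object; the grip force is fixed at half the most. Time passes only in rows, so rows that do not move let the fingers close, or fill a call up. It gives the time, the measured TCP pose, the force, the opening and the grip force at its end, in the units of the state.
- arm.sense(): the state, without advancing time (a new reading comes with each control period).
- arm.camera(name): name is "scene" or "top"; returns (picture, depth): 384x512x3 uint8, red, green, blue; 384x512 float32, m along the optical axis (not along the pixel's ray), 0 where there is no reading.
- arm.camera_params(name): a dict with "fov_y" (degrees; the focal length in pixels is half the picture's height over the tangent of half this angle, whatever the lens; pixels are square), "cx", "cy" (the principal point, pixels), "R" (3x3) and "t" (3): a world point X has camera coordinates R X + t. Camera axes: x right, y down, z forward; pixel columns grow to the right and rows downward; lengths in m; the calibration is good to about 2 mm. A picture is of the moment at which its call begins. camera_params takes no time and is no camera call.
- arm.hand_in(): hands the job in; it is judged then, once.
Trained networks look in the newest picture that a camera, given by its name, has taken for a name from the list of things; names that differ only in an ending like _2 or _b are one class to them, and where a whole thing is asked for, a point or a joint stands for the part that bears it (a point fixed in the world has none). Each returns a list of dicts, best first, with "conf" (0 to 1); they miss things now and then, are a little off and sometimes report something else, mostly with a low value. They report only what shows in the picture. A call takes as long as a camera call. They do not tell look-alikes from the thing itself.
- arm.boxes_of(camera, label): "centre" ([column, row] in pixels, amid what is visible of it).
The state is a dict: "t": time; "joints": joint angles; "dq": joint speeds; "tau": joint torques, N m; "tcp_pos": TCP position; "eef_rot": TCP orientation; "force": force on the tool from outside, world axes, zero at the start; "moment": the same for the moment, N m; "opening": finger opening in m; "grasp_force": force on a finger pad.
Only numpy, scipy, OpenCV 4.12 (cv2) and the standard library are available. Lean on these libraries where they do the work, as an engineer would, in place of code of your own. Each camera call takes 0.05 s, during which the arm holds its last target. There are 200 camera calls.

### The job

On the clinic desk, turn the round turntable bin by its black handle until the blue compartment is centred under the steel chute. Then take the blue-capped eye-drop bottle and let it fall through the chute into the blue compartment, and leave the turntable in that position.

Things in the scene. Friction and masses are not known exactly. Their poses are not given: they have to be found in the camera images.
- carousel (a joint): Angle (rad) of the turntable bin, counter-clockwise from above. 0: blue compartment centred under the chute; starts at +0.5 to +1.4. Light friction (0.02 N m), stays where left. White round tray, 330 mm across; floor 26 mm, outer wall and 4 dividers (4 mm thick) up to 65 mm above the desk. Four equal open compartments with blue, red, yellow, green floors, in that order counter-clockwise.
- handle (a point): Centre of the black bar handle on the turntable's axis, 131 mm above the desk. Bar 60 mm long, 14 mm wide, 34 mm high, on a 24 mm spindle; it turns the bin. The frame turns with the bin: z up, x and y along the dividers. The bar's long side lies along the diagonal x = y, whose +x +y end points to the middle of the blue compartment.
- chute_mouth (a point): Centre of the open top of the fixed, round, upright steel funnel (chute), 160 mm above the desk, 120 mm from the turntable's axis. Mouth 88 mm wide inside, 96 outside; straight below is a 60 mm wide outlet, 85 mm above the desk. A 22 mm post, 136 mm high, holds it on the side away from the axis. z up; y points from the axis to the chute.
- blue_bottle: Eye-drop bottle with a blue cap, standing on the desk: a plain cylinder 28 mm in diameter and 65 mm high (white body 42 mm, blue cap 23 mm, same width), about 40 g. Origin at the centre of its underside, z up through the cap. Two like it with a red and a yellow cap stand at least 80 mm from it, centre to centre.
Mind the look-alikes: they are no part of the job. What is shaped like the blue_bottle but green or turquoise is not meant.

How it is judged:
On the way, in this order (a step that is already met when the one before it is completed fails the run):
1. the blue compartment stands under the chute (within about 12 degrees), at rest (value of joint carousel between -0.22 and 0.22 rad and velocity of joint carousel between -0.1 and 0.1 rad/s), for 0.3 s.
2. the blue-capped bottle is in the mouth of the chute (horizontal distance between blue_bottle and chute_mouth below 0.045 m and z of blue_bottle in the frame of chute_mouth between -0.1 and 0 m and value of joint carousel between -0.22 and 0.22 rad).
At the end, for the whole second after the job is handed in: The blue-capped bottle lies or stands in the blue compartment of the turntable, released and at rest, and the blue compartment is still under the chute within about 12 degrees (0.22 rad) (all of step 1 and x of blue_bottle in the frame of handle above 0 m and y of blue_bottle in the frame of handle above 0 m and horizontal distance between blue_bottle and handle below 0.165 m and height (world z) of blue_bottle below 0.08 m and linear speed of blue_bottle below 0.05 m/s); the robot touches nothing.
It also fails if it takes over 54 s, if anything falls off the work surface, if the arm or the gripper's body presses on something with over 40 N, if the wrist force passes 120 N, or if a joint passes its speed limit or range.

## Working session

There is one attempt and no reset: what is moved stays moved. The work goes in short steps, Python scripts to look and compute and a tool call to move; the robot and the scene stay as the last step left them, time stands still between calls to the robot, and variables do not carry over. Pictures are saved under pics/ and viewed, at most 10 in all, crops included, and the job is handed in when it is done.

Besides the shell and the picture viewer there is one more tool, called by a JSON object that holds its "api" and its "payload", one argument or row to a line. servo_tool: Moves the arm, as the interface text tells. Its arguments: {"type":"object","properties":{"moves":{"type":"array","items":{"type":"array","items":{"type":"number"}}}},"required":["moves"]}

```bash
mkdir -p pics; cat > h.py <<'E'
import numpy as np, cv2
from cell import arm
def ray(cam,uv,z):
    p=arm.camera_params(cam); f=192/np.tan(np.radians(p["fov_y"]/2))
    R=np.array(p["R"]);t=np.array(p["t"])
    d=R.T@np.array([(uv[0]-p["cx"])/f,(uv[1]-p["cy"])/f,1]); c=-R.T@t
    return c+d*(z-c[2])/d[2]
def cloud(cam,D):
    p=arm.camera_params(cam); f=192/np.tan(np.radians(p["fov_y"]/2))
    v,u=np.mgrid[0:384,0:512]
    X=np.stack([(u-p["cx"])/f*D,(v-p["cy"])/f*D,D],-1)
    return (X-np.array(p["t"]))@np.array(p["R"])
E
python3 - <<'E'
from h import *
for c in("scene","top"):
    I,D=arm.camera(c); cv2.imwrite(f"pics/{c}0.png",I[:,:,::-1]); np.savez(f"{c}0.npz",I=I,D=D)
    X=cloud(c,D); print(c,arm.camera_params(c))
    for l in("carousel","handle","chute_mouth","blue_bottle"):
        for b in arm.boxes_of(c,l)[:6]:
            u,v=np.round(b["centre"]).astype(int); print(l,b,X[v,u].round(3),I[v,u])
print(arm.sense())
E
```

```text
scene {'fov_y': 44.62804515049888, 'cx': 257.6160134308337, 'cy': 193.88708747979672, 'R': array([[ 0.80799655,  0.58903848,  0.01323808],
       [ 0.34308038, -0.45210674, -0.823344  ],
       [-0.47899627,  0.66980084, -0.56738823]]), 't': array([-0.43319773, -0.07944229,  1.27424741])}
carousel {'centre': [295.4, 198.5], 'conf': 0.72} [0.556 0.113 0.062] [178 179 164]
handle {'centre': [296.7, 195.6], 'conf': 0.85} [0.539 0.151 0.039] [111 112 109]
chute_mouth {'centre': [295.2, 193.6], 'conf': 0.91} [0.548 0.126 0.063] [216 217 202]
blue_bottle {'centre': [221.4, 365.9], 'conf': 0.96} [ 0.7   -0.318  0.061] [30 87 43]
blue_bottle {'centre': [245.3, 313.5], 'conf': 0.92} [ 0.662 -0.21   0.049] [32 96 93]
blue_bottle {'centre': [198.4, 341.4], 'conf': 0.9} [ 0.636 -0.299  0.049] [ 30  58 112]
blue_bottle {'centre': [214.2, 302.1], 'conf': 0.85} [ 0.598 -0.216  0.041] [ 45 109  59]
top {'fov_y': 52.343764673667806, 'cx': 255.79894113656314, 'cy': 190.58531792979204, 'R': array([[ 0.00624269, -0.99997319,  0.00382662],
       [-0.98511404, -0.00680723, -0.17176725],
       [ 0.171788
[... 702 characters left out ...]
 1.58399246e+00, -3.78030294e-02]), 'dq': array([-1.62209928e-03,  1.53339208e-04, -8.91813134e-04, -7.92299972e-04,
        6.01750477e-05,  3.14773777e-04]), 'tau': array([ 1.45175502e-03, -7.20432258e+01, -6.22357678e+01,  7.79407402e-02,
        1.85565016e-02, -1.28312183e-05]), 'tcp_pos': array([0.15508094, 0.65692899, 0.21860542]), 'eef_rot': array([[-9.73252979e-01,  2.29736021e-01, -9.73238343e-06],
       [ 2.29736021e-01,  9.73252977e-01, -6.45988741e-05],
       [-5.36861716e-06, -6.51069256e-05, -9.99999998e-01]]), 'force': array([-0.18824583, -0.03888302, -0.52632877]), 'moment': array([-0.05721249,  0.01792969, -0.0093879 ]), 'grasp_force': 0.0, 'opening': 0.09265156596960628}
```

View pics/top0.png

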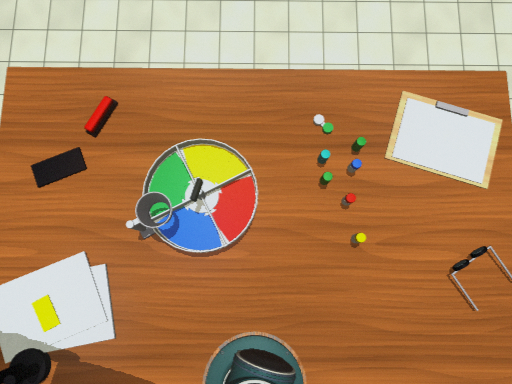

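View pics/scene0.png

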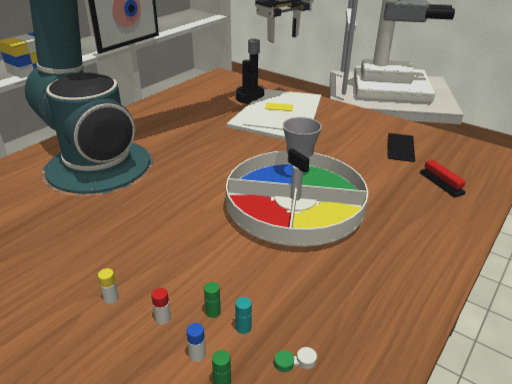

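Top view: the chute mouth is at about (154,209), the handle at (197,188), and the blue compartment at (195,232). Bottle candidates are blue (356,164), turquoise (325,155), greens (361,143) and (327,177), red (350,198), yellow (361,238). In the scene view the blue cap on a white body is at (196,340). The full-green and turquoise ones don't fit, so the bottle at (356,164) is the one meant. I'll measure and confirm it in a crop.

```bash
python3 - <<'E'
from h import *
from scipy.optimize import least_squares
fit=lambda P:least_squares(lambda q:np.hypot(*(P-q[:2]).T)-q[2],[*P.mean(0),.05],loss="soft_l1",f_scale=.003).x
S={c:np.load(c+"0.npz") for c in("scene","top")}
for c in S:
    I=S[c]["I"].astype(int);X=cloud(c,S[c]["D"]);r,g,b=I[...,0],I[...,1],I[...,2]
    x,y,z=X[...,0],X[...,1],X[...,2]
    near=(x>.3)&(x<.75)&(y>-.05)&(y<.4)
    gray=(abs(r-g)<25)&(abs(g-b)<35)
    m=near&gray&(z>.06)&(z<.068); print(c,"wall",fit(X[m][:,:2]).round(4),m.sum())
    m=near&(z>.154)&(z<.165); print("rim",fit(X[m][:,:2]).round(4),m.sum(),z[m].mean())
    m=near&(z>.11)&(z<.137)&(np.maximum(r,np.maximum(g,b))<80)
    m2=m&(np.hypot(x-.545,y-.145)<.05)
    P=X[m2]; print("handle",P.mean(0).round(4),m2.sum(),P.max(0),P.min(0)); 
    if m2.sum()>3:
        w,v=np.linalg.eigh(np.cov(P[:,:2].T)); print(np.degrees(np.arctan2(v[1,1],v[0,1])),np.sqrt(w))
    for n,mm in dict(blue=(b>r+60)&(b>g+30),red=(r>g+90)&(r>b+90),yellow=(r>b+90)&(g>b+90),green=(g>r+50)&(g>b+50)).items():
        mm=mm&near&(z>.015)&(z<.04); print(n,X[mm].mean(0).round(4),mm.sum())
    m=(b>r+50)&(b>g+40)&(y<-.1)&(y>-.45)&(x>.45)&(x<.8)&(z>.03); 
    print("bottle",X[m].mean(0),np.median(X[m],0),m.sum(),X[m].min(0),X[m].max(0))
a=S["top"]["I"][120:250,300:400];b=S["scene"]["I"][265:384,90:270]
k=lambda i:cv2.resize(i,(390,int(390*i.shape[0]/i.shape[1])),interpolation=cv2.INTER_CUBIC)
a,b=k(a),k(b);H=max(a.shape[0],b.shape[0]);pad=lambda i:np.pad(i,((0,H-i.shape[0]),(0,0),(0,0)))
cv2.imwrite("pics/crop.png",np.hstack([pad(a),pad(b)])[:,:,::-1])
E
```

```text
scene wall [0.5311 0.1577 0.1594] 1039
rim [0.4735 0.2626 0.045 ] 232 0.15765713001111312
handle [0.5354 0.1515 0.1265] 179 [0.56089717 0.16228766 0.13668733] [0.502008   0.14090818 0.11395358]
167.44718407534407 [0.00273607 0.0187333 ]
blue [0.4263 0.2121 0.027 ] 647
red [0.4939 0.0753 0.027 ] 1120
yellow [0.6175 0.1409 0.0269] 1151
green [0.5456 0.2732 0.027 ] 682
bottle [ 0.62834654 -0.29581209  0.06025427] [ 0.62899768 -0.29643744  0.0632895 ] 301 [ 0.61182507 -0.30760476  0.0436826 ] [ 0.63869607 -0.28049569  0.06658861]
top wall [0.5309 0.1583 0.1597] 711
rim [0.4737 0.2635 0.0451] 230 0.15844233928204854
handle [0.5238 0.1541 0.127 ] 31 [0.55329196 0.16841046 0.1364799 ] [0.50173532 0.14413188 0.11558097]
160.67194184591793 [0.00147051 0.01737801]
blue [0.4308 0.1857 0.0267] 1832
red [0.499  0.0593 0.0269] 1832
yellow [0.6315 0.1284 0.0269] 1673
green [0.5707 0.253  0.0268] 1464
bottle [ 0.62377006 -0.2921816   0.06489303] [ 0.62372302 -0.29196831  0.06493139] 66 [ 0.61107312 -0.30557792  0.06019445] [ 0.63626414 -0.27867356  0.0690957 ]
```

View pics/crop.png

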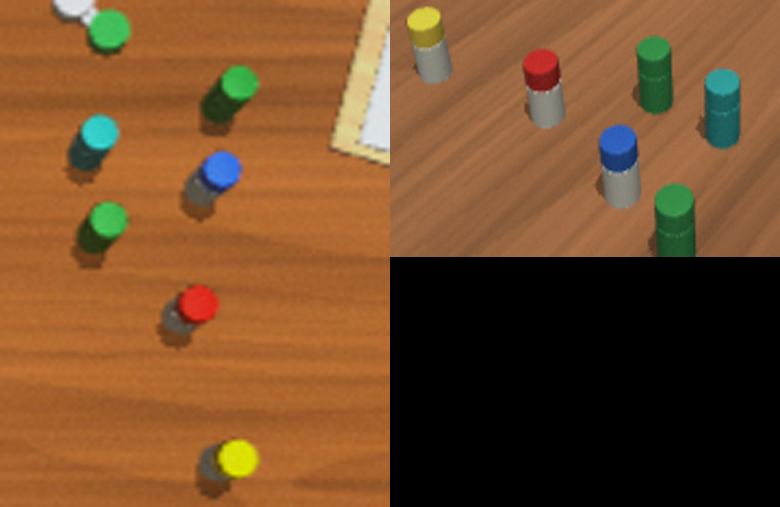

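The crop confirms it: the blue cap on a white body is at crop (222,170), which is top (357,163). The greens and turquoise are single-coloured and not meant.

- **Axis:** (0.531, 0.158).
- **Chute:** (0.4736, 0.263), 120 mm from the axis as it should be, at direction 118.7°.
- **Blue compartment:** direction about 163.3°, so the turn is about −44.5°.
- **Bottle:** (0.6245, −0.293).

Next I move to above the handle.

{"api": "servo_tool", "payload": {
  "moves": [
    [-4, -3.3, 0, 0, 9],
    [-4, -3.3, 0, 0, 8],
    [-4, -3.3, 0, 0, 7],
    [-4, -3.3, 0, 0, 6],
    [-4, -3.3, 0, 0, 5]
  ]
}}

```text
t: 1.12
tcp_pos: [0.3126, 0.449, 0.2188]
eef_rot: [[-0.973, 0.23, 0.0], [0.23, 0.973, 0.0], [-0.0, 0.0, -1.0]]
force: [0.4, 0.9, 0.4]
opening: 0.0547
grasp_force: 0.0
```

{"api": "servo_tool", "payload": {
  "moves": [
    [-4, -3.3, 0, 0, 5],
    [-4, -3.3, 0, 0, 5],
    [-4, -3.3, 0, 0, 5],
    [-4, -3.3, 0, 0, 5],
    [-4, -3.3, 0, 0, 5]
  ]
}}

```text
t: 1.75
tcp_pos: [0.4694, 0.2424, 0.2189]
eef_rot: [[-0.973, 0.23, 0.001], [0.23, 0.973, 0.0], [-0.0, 0.0, -1.0]]
force: [-0.7, 0.3, 0.6]
opening: 0.0497
grasp_force: 0.0
```

{"api": "servo_tool", "payload": {
  "moves": [
    [-4, -3.3, 0, 0, 5],
    [-4, -3.3, 0, 0, 5],
    [0, 0, 0, 3.4, 5],
    [0, 0, 0, 0, 5],
    [0, 0, 0, 0, 5]
  ]
}}

```text
t: 2.38
tcp_pos: [0.531, 0.1617, 0.2187]
eef_rot: [[-0.958, 0.285, 0.0], [0.285, 0.958, 0.0], [-0.0, 0.0, -1.0]]
force: [-0.5, 0.5, -0.0]
opening: 0.0499
grasp_force: 0.0
```

{"api": "servo_tool", "payload": {
  "moves": [
    [-0.1, -0.3, 2, 0, 5],
    [0, 0, 3, 0, 5],
    [0, 0, 3, 0, 5],
    [0, 0, 2.2, 0, 5],
    [0, 0, 0, 0, 5]
  ]
}}

```text
t: 3.0
tcp_pos: [0.53, 0.158, 0.114]
eef_rot: [[-0.958, 0.286, -0.004], [0.286, 0.958, -0.001], [0.003, -0.002, -1.0]]
force: [-0.1, 0.1, -0.1]
opening: 0.0501
grasp_force: 0.0
```

{"api": "servo_tool", "payload": {
  "moves": [
    [0, 0, 0, 0, 3.5],
    [0, 0, 0, 0, 2.5],
    [0, 0, 0, 0, 1.8],
    [0, 0, 0, 0, 1.0],
    [0, 0, 0, 0, 1.0]
  ]
}}

```text
t: 3.62
tcp_pos: [0.5317, 0.159, 0.117]
eef_rot: [[-0.958, 0.287, 0.001], [0.287, 0.958, 0.002], [-0.001, 0.002, -1.0]]
force: [3.5, 8.8, -0.1]
opening: 0.0135
grasp_force: 30.0
```

{"api": "servo_tool", "payload": {
  "moves": [
    [0, 0.1, 0, 4, 1.0],
    [0, 0, 0, 7, 1.0],
    [0, 0, 0, 7, 1.0],
    [0, 0, 0, 7, 1.0],
    [0, 0, 0, 7, 1.0]
  ]
}}

```text
t: 4.25
tcp_pos: [0.5314, 0.1585, 0.117]
eef_rot: [[-0.657, 0.754, -0.001], [0.754, 0.657, -0.001], [-0.0, -0.001, -1.0]]
force: [-7.2, -6.7, 5.3]
opening: 0.0137
grasp_force: 30.0
```

{"api": "servo_tool", "payload": {
  "moves": [
    [0, 0, 0, 7, 1.0],
    [0, 0, 0, 4, 1.0],
    [0, 0, 0, 1.5, 1.0],
    [0, 0, 0, 0, 1.0],
    [0, 0, 0, 0, 1.0]
  ]
}}

```text
t: 4.88
tcp_pos: [0.5312, 0.1583, 0.117]
eef_rot: [[-0.482, 0.876, -0.001], [0.876, 0.482, -0.002], [-0.001, -0.002, -1.0]]
force: [-7.6, -7.5, 6.2]
opening: 0.0137
grasp_force: 30.0
```

```bash
cat > ang.py <<'E'
from h import *
import sys
I,D=arm.camera("top"); cv2.imwrite(f"pics/{sys.argv[1]}.png",I[:,:,::-1])
X=cloud("top",D);I=I.astype(int);r,g,b=I[...,0],I[...,1],I[...,2];x,y,z=np.moveaxis(X,-1,0)
near=np.hypot(x-.531,y-.158)<.17
for n,mm in dict(blue=(b>r+60)&(b>g+30),red=(r>g+90)&(r>b+90),yellow=(r>b+90)&(g>b+90),green=(g>r+50)&(g>b+50)).items():
    mm=mm&near&(z>.015)&(z<.04);p=X[mm].mean(0); print(n,np.degrees(np.arctan2(p[1]-.158,p[0]-.531)),mm.sum())
print("want blue 118.7 red 208.7 yellow -61.3 green 28.7")
s=arm.sense();print(s["t"],s["force"],s["opening"])
m=(b>r+50)&(b>g+40)&(y<-.1)&(y>-.45)&(x>.45)&(x<.8)&(z>.03)
print("bottle",m.sum(),(X[m].min(0)+X[m].max(0))/2 if m.any() else 0)
E
python3 ang.py turn1
```

```text
blue 110.86989039768082 458
red -126.30603133394774 637
yellow -62.91347619925002 1657
green -11.66314780574874 3
want blue 118.7 red 208.7 yellow -61.3 green 28.7
4.925 [-7.42609611 -8.68539255  6.22114916] 0.014095896766919472
bottle 68 [ 0.62328272 -0.29304789  0.06360265]
```

{"api": "servo_tool", "payload": {
  "moves": [
    [0, 0, 0, 0, 2.5],
    [0, 0, 0, 0, 4],
    [0, 0, 0, 0, 5],
    [0, 0, 0, 0, 5],
    [0, 0, -1, 0, 5]
  ]
}}

```text
t: 5.55
tcp_pos: [0.5313, 0.159, 0.1263]
eef_rot: [[-0.482, 0.876, -0.001], [0.876, 0.482, -0.0], [0.0, -0.001, -1.0]]
force: [-0.4, -0.5, -0.2]
opening: 0.0493
grasp_force: 0.0
```

{"api": "servo_tool", "payload": {
  "moves": [
    [0, 0, -3, 0, 5],
    [0, 0, -4, 0, 5],
    [0, 0, -2, -10, 5],
    [0, -4, 0, -10, 5],
    [0, -4, 0, -10, 5]
  ]
}}

```text
t: 6.18
tcp_pos: [0.4734, 0.1036, 0.2175]
eef_rot: [[-0.859, 0.512, 0.001], [0.512, 0.859, 0.0], [-0.001, 0.0, -1.0]]
force: [-0.3, -0.6, 0.3]
opening: 0.0498
grasp_force: 0.0
```

{"api": "servo_tool", "payload": {
  "moves": [
    [-3.7, -2.9, 0, 0, 5],
    [-3.7, -2.9, 0, 0, 5],
    [-3.7, -2.9, 0, 0, 5],
    [-3.7, -2.9, 0, 0, 5],
    [-3.7, -2.9, 0, 0, 5]
  ]
}}

```text
t: 6.8
tcp_pos: [0.5578, -0.1175, 0.2176]
eef_rot: [[-0.855, 0.518, 0.001], [0.518, 0.855, -0.0], [-0.001, 0.0, -1.0]]
force: [0.5, -0.0, -0.9]
opening: 0.0497
grasp_force: 0.0
```

{"api": "servo_tool", "payload": {
  "moves": [
    [-3.7, -2.9, 0, 0, 5],
    [-3.7, -2.9, 0, 0, 5],
    [-3.7, -2.9, 0, 0, 5],
    [0, 0, 0, 0, 5],
    [0, 0, 0, 0, 5]
  ]
}}

```text
t: 7.42
tcp_pos: [0.6071, -0.2475, 0.217]
eef_rot: [[-0.855, 0.518, 0.0], [0.518, 0.855, 0.0], [0.0, 0.0, -1.0]]
force: [-0.3, -0.3, 0.2]
opening: 0.0501
grasp_force: 0.0
```

```bash
python3 ang.py turn2
```

```text
blue 122.10574052416295 1494
red -151.66546951939313 1895
yellow -61.368338796042806 1761
green 29.300280472406232 1680
want blue 118.7 red 208.7 yellow -61.3 green 28.7
7.475 [-0.00461474  0.56929682  0.30198378] 0.049929084688152756
bottle 0 0
```

View pics/turn2.png

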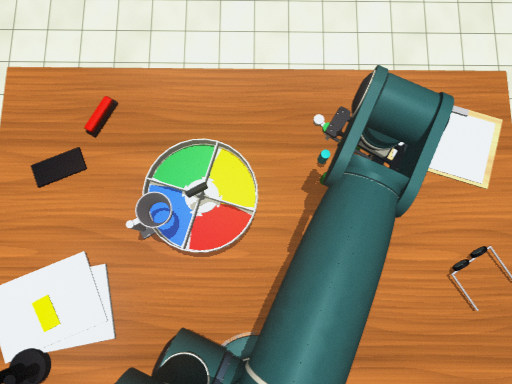

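The picture shows the blue compartment under the chute at (154,209), within about 1°. Next is the rest of the way to the bottle, then down.

{"api": "servo_tool", "payload": {
  "moves": [
    [-3.8, -3, 0, 0, 5],
    [0, 0, 3, 0, 5],
    [0, 0, 4, 0, 5],
    [0, 0, 3, 0, 5],
    [0, 0, 0, 0, 5]
  ]
}}

```text
t: 8.1
tcp_pos: [0.6234, -0.2917, 0.115]
eef_rot: [[-0.856, 0.517, -0.003], [0.517, 0.856, 0.002], [0.003, -0.0, -1.0]]
force: [0.1, -0.6, 1.1]
opening: 0.0501
grasp_force: 0.0
```

```bash
python3 - <<'E'
from h import *
s=arm.sense();print(s["tcp_pos"])
I,D=arm.camera("scene");X=cloud("scene",D);c=I[240:384,120:312];cv2.imwrite("pics/pre.png",cv2.resize(c,None,fx=3,fy=3)[:,:,::-1])
E
```

```text
[ 0.62336797 -0.29167653  0.11495606]
```

View pics/pre.png

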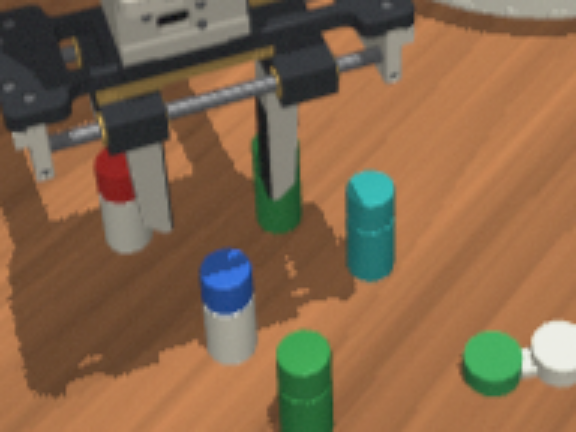

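The fingers sit above and on either side of the blue cap (crop (228,280)), and the neighbours are clear. I descend and grip.

{"api": "servo_tool", "payload": {
  "moves": [
    [0, 0, 3, 0, 5],
    [0, 0, 3, 0, 5],
    [0, 0, 2.2, 0, 5],
    [0, 0, 0, 0, 5],
    [0, 0, 0, 0, 4]
  ]
}}

```text
t: 8.78
tcp_pos: [0.625, -0.2934, 0.0364]
eef_rot: [[-0.856, 0.518, 0.002], [0.518, 0.856, -0.001], [-0.002, 0.0, -1.0]]
force: [-0.6, -0.7, 0.3]
opening: 0.0441
grasp_force: 0.0
```

{"api": "servo_tool", "payload": {
  "moves": [
    [0, 0, 0, 0, 3],
    [0, 0, 0, 0, 2.2],
    [0, 0, 0, 0, 2],
    [0, 0, 0, 0, 2],
    [0, 0, 0, 0, 2]
  ]
}}

```text
t: 9.4
tcp_pos: [0.6247, -0.2934, 0.0357]
eef_rot: [[-0.856, 0.518, 0.001], [0.518, 0.856, -0.001], [-0.001, 0.0, -1.0]]
force: [-0.9, 0.9, 7.6]
opening: 0.0274
grasp_force: 30.0
```

{"api": "servo_tool", "payload": {
  "moves": [
    [0, 0, -2, 0, 2],
    [0, 0, -5, 0, 2],
    [0, 0, -6, 0, 2],
    [0, 0, -6, 0, 2],
    [0, 0, -4, 0, 2]
  ]
}}

```text
t: 10.02
tcp_pos: [0.6242, -0.2931, 0.2696]
eef_rot: [[-0.856, 0.518, 0.003], [0.518, 0.856, -0.002], [-0.004, 0.0, -1.0]]
force: [-0.4, 0.5, -0.3]
opening: 0.0273
grasp_force: 30.0
```

{"api": "servo_tool", "payload": {
  "moves": [
    [2, 2, 0, 0, 2],
    [3.5, 3.3, 0, 0, 2],
    [3.5, 3.3, 0, 0, 2],
    [3.5, 3.3, 0, 0, 2],
    [3.5, 3.3, 0, 0, 2]
  ]
}}

```text
t: 10.65
tcp_pos: [0.5652, -0.0789, 0.266]
eef_rot: [[-0.855, 0.518, 0.001], [0.518, 0.855, -0.0], [-0.001, 0.0, -1.0]]
force: [1.1, 0.2, -0.4]
opening: 0.0273
grasp_force: 30.0
```

{"api": "servo_tool", "payload": {
  "moves": [
    [3.5, 3.3, 0, 0, 2],
    [3.5, 3.3, 0, 0, 2],
    [3.5, 3.3, 0, 0, 2],
    [3.5, 3.3, 0, 0, 2],
    [3.5, 3.3, 0, 0, 2]
  ]
}}

```text
t: 11.28
tcp_pos: [0.5009, 0.1528, 0.2661]
eef_rot: [[-0.855, 0.518, 0.001], [0.518, 0.855, 0.0], [-0.001, 0.001, -1.0]]
force: [-0.1, 0.8, -0.7]
opening: 0.0277
grasp_force: 30.0
```

{"api": "servo_tool", "payload": {
  "moves": [
    [3.5, 3.3, 0, 0, 2],
    [3, 2.8, 0, 0, 2],
    [0, 0, 0, 0, 2],
    [0, 0, 0, 0, 2],
    [0, 0, 0, 0, 2]
  ]
}}

```text
t: 11.9
tcp_pos: [0.478, 0.2365, 0.2651]
eef_rot: [[-0.855, 0.519, 0.0], [0.519, 0.855, 0.0], [-0.0, 0.0, -1.0]]
force: [0.6, 0.8, 0.2]
opening: 0.028
grasp_force: 30.0
```

{"api": "servo_tool", "payload": {
  "moves": [
    [1.7, 2.0, 0, 0, 2],
    [0, 0, 0, 0, 2],
    [0, 0, 3, 0, 2],
    [0, 0, 0, 0, 2],
    [0, 0, 0, 0, 2]
  ]
}}

```text
t: 12.52
tcp_pos: [0.4739, 0.2627, 0.2357]
eef_rot: [[-0.855, 0.518, 0.001], [0.518, 0.855, 0.0], [-0.0, 0.001, -1.0]]
force: [0.1, -0.3, 0.3]
opening: 0.0275
grasp_force: 30.0
```

```bash
python3 - <<'E'
from h import *
s=arm.sense();print(s["tcp_pos"],s["opening"])
I,D=arm.camera("scene");c=I[50:250,200:400];cv2.imwrite("pics/chute.png",cv2.resize(c,None,fx=3,fy=3)[:,:,::-1])
E
```

```text
[0.47386579 0.26271329 0.23572215] 0.02754502795721225
```

View pics/chute.png

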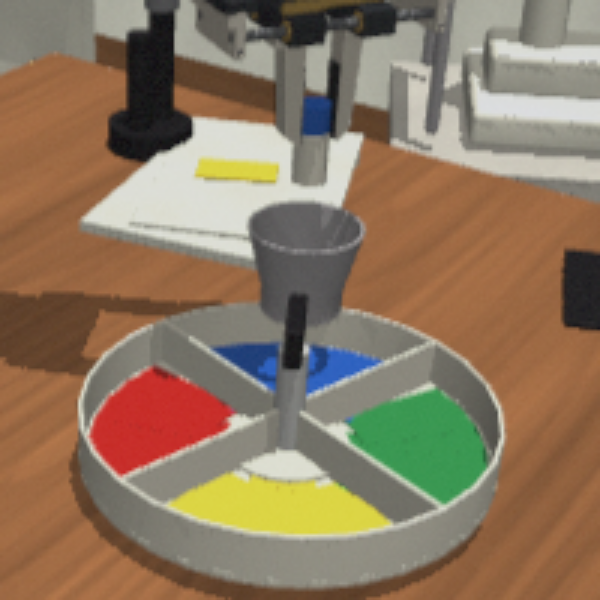

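The bottle (crop (310,145)) hangs upright and centred above the chute mouth (crop (306,225)), with the blue floor below. I lower until the underside is in the mouth with the fingertips above the rim, then release.

{"api": "servo_tool", "payload": {
  "moves": [
    [0, 0, 2, 0, 2],
    [0, 0, 3, 0, 2],
    [0, 0, 1.8, 0, 2],
    [0, 0, 0, 0, 2],
    [0, 0, 0, 0, 2]
  ]
}}

```text
t: 13.2
tcp_pos: [0.4739, 0.2634, 0.1676]
eef_rot: [[-0.856, 0.518, 0.001], [0.518, 0.856, 0.0], [-0.001, 0.001, -1.0]]
force: [-0.1, -0.1, -0.3]
opening: 0.0277
grasp_force: 30.0
```

{"api": "servo_tool", "payload": {
  "moves": [
    [0, 0, 0, 0, 5],
    [0, 0, 0, 0, 5],
    [0, 0, 0, 0, 5],
    [0, 0, 0, 0, 5],
    [0, 0, 0, 0, 5]
  ]
}}

```text
t: 13.82
tcp_pos: [0.4736, 0.2632, 0.1667]
eef_rot: [[-0.856, 0.518, 0.0], [0.518, 0.856, -0.0], [-0.0, -0.0, -1.0]]
force: [1.2, 0.6, -0.0]
opening: 0.05
grasp_force: 0.0
```

{"api": "servo_tool", "payload": {
  "moves": [
    [0, 0, -2, 0, 5],
    [0, 0, -4, 0, 5],
    [0, 0, -5, 0, 5],
    [0, -4, -2, 0, 5],
    [0, -4, 0, 0, 5]
  ]
}}

```text
t: 14.45
tcp_pos: [0.4319, 0.1943, 0.3]
eef_rot: [[-0.856, 0.517, 0.003], [0.517, 0.856, 0.001], [-0.002, 0.003, -1.0]]
force: [-0.4, -0.2, 0.1]
opening: 0.0501
grasp_force: 0.0
```

{"api": "servo_tool", "payload": {
  "moves": [
    [0, -5, 0, 0, 5],
    [0, -5, 0, 0, 5],
    [0, -5, 0, 0, 5],
    [0, -5, 0, 0, 5],
    [0, 0, 0, 0, 5]
  ]
}}

```text
t: 15.08
tcp_pos: [0.3275, 0.0218, 0.2987]
eef_rot: [[-0.853, 0.521, 0.004], [0.521, 0.853, -0.0], [-0.003, 0.002, -1.0]]
force: [-0.1, 1.6, -0.7]
opening: 0.0499
grasp_force: 0.0
```

```bash
python3 ang.py end; python3 - <<'E'
from h import *
a=cv2.imread("pics/end.png")[120:270,110:280]
I,D=arm.camera("scene");c=I[80:280,200:400,::-1]
k=lambda i:cv2.resize(i,(390,390),interpolation=cv2.INTER_CUBIC)
cv2.imwrite("pics/endc.png",np.hstack([k(a),k(np.ascontiguousarray(c))]))
E
```

```text
blue 122.8831319524684 1376
red -142.6842046931558 1389
yellow -61.5166230575179 1764
green 29.28426828655796 1669
want blue 118.7 red 208.7 yellow -61.3 green 28.7
15.125 [ 0.52311888 -0.41087473 -0.29457147] 0.05020032458388499
bottle 0 0
```

View pics/endc.png

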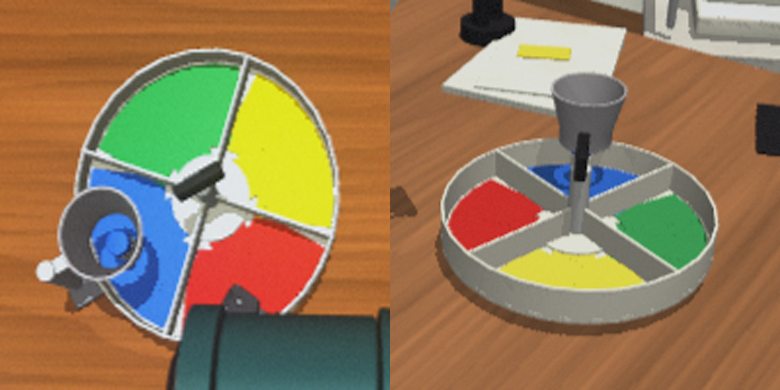

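The top view shows a blue disc, the cap, inside the chute at crop (115,240), which is pixel (160,212). The table is still aligned. I check its height to be sure it isn't jammed.

```bash
python3 - <<'E'
from h import *
for k in range(2):
    I,D=arm.camera("top");X=cloud("top",D)
    J=I.astype(int);m=(J[...,2]>J[...,0]+40)&(X[...,2]>.05)&(np.hypot(X[...,0]-.4736,X[...,1]-.263)<.05)
    print(m.sum(),np.median(X[m],0) if m.any() else 0, X[m].min(0),X[m].max(0))
I,D=arm.camera("scene");X=cloud("scene",D);J=I.astype(int)
m=(np.hypot(X[...,0]-.4736,X[...,1]-.263)<.045)&(X[...,2]>.03)&(X[...,2]<.083);print("scene",m.sum(),X[m][::8].round(3),J[m][::8].tolist())
E
```

```text
117 [0.47414698 0.25776046 0.09075014] [0.43045019 0.22001268 0.05257682] [0.52132738 0.28512334 0.16197014]
119 [0.47437001 0.25773724 0.09080508] [0.43003031 0.21762684 0.05522693] [0.5222413  0.28636857 0.16318254]
scene 47 [[0.434 0.283 0.047]
 [0.485 0.263 0.068]
 [0.486 0.257 0.068]
 [0.482 0.263 0.061]
 [0.484 0.26  0.06 ]
 [0.484 0.261 0.057]] [[128, 128, 118], [121, 127, 130], [143, 144, 147], [152, 152, 143], [135, 131, 121], [133, 131, 121]]
```

The cap top is at 0.091 m, which equals the 26 mm floor plus the 65 mm bottle, so it stands on the blue floor.

```bash
python3 -c "
from cell import arm
print(arm.hand_in())"
```

```text
the job is handed in; nothing more can be done
None
```

The job is handed in: the blue compartment is centred under the chute to within about 1°, and the blue-capped bottle stands upright on its floor, released, with the arm clear. The verdict was not shown.

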